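Uncover the disc punch and strike it

TASK

Lift the grey cover off the disc punch by its red knob and set it down flat, right way up, in the white tray without dropping it. Then take the orange mallet from its wooden rest, strike the punch's brass plunger briskly all the way down with the mallet's head, and put the mallet back in its rest as it was, without dropping it. Do not press the plunger with the gripper, and leave the bottles, jar and beaker where they stand.

Things in the scene. Friction and masses are not known exactly. Their poses are not given: they have to be found in the camera images.
- punch: disc punch, fixed to the bench for the run but in a different place each time: blue base 150 (x) x 120 (y) x 30 high, origin at the centre of its underside, z up; a steel column of radius 28 rises from its middle to 70 above the bench, and the plunger comes out of the top of the column
- plunger (a joint): how far the sprung plunger is pressed down: 0 = up, 0.022 m = stop. The spring pushes back with about 4 N at the start and 10 N at the stop and returns the plunger when it is let go
- plunger_top (a point): centre of the top of the plunger's brass cap (radius 17, 12 thick), 105 above the bench when up, on the punch's vertical axis; hidden under the cover at the start
- cover: loose grey box-shaped cover, open below, 120 (x) x 100 (y) x 90 high, 4 wall, about 0.35 kg; origin at the centre of its open underside, z up. It starts standing on the punch's base (underside 30 above the bench) over column and plunger, and must be raised over 75 straight up before it can go sideways
- cover_knob (a point): middle of the red upright cylindrical knob on top of the cover: radius 16, 45 tall, from 90 to 135 above the cover's underside (the point lies 112.5 above it)
- tray: white tray with a low rim, fixed, in a different place each time: 200 (x) x 190 (y) outside, 14 high, 5 wall and 5 floor; origin at the centre of its underside, so the floor is 5 above it. Empty at the start
- rest: wooden mallet rest, fixed, in a different place each time: base 250 (x) x 90 (y) x 10 high, origin at the centre of its underside, z up. A fork at x = -70 (10 thick along x) with two uprights 30 apart, tops 70 above the bench, takes the mallet's handle, whose underside lies on the fork's bridge 33.5 above the bench
- rest_home (a point): point on top of the rest's base where the centre of the mallet's lower face stands: 80 along the rest's +x from its origin, 10 above the bench
- mallet: orange mallet, about 0.3 kg, standing on its lower striking face: head an upright cylinder of radius 26, 70 tall; origin at the centre of the lower face, z up along the head. A straight wooden handle of 22 x 22 square section runs from the head along the mallet's -x to 185 from the origin, its axis 35 above the lower face. At the start it stands on rest_home with its x along the rest's x and its handle in the fork
- mallet_grip (a point): point on the handle's axis 80 from the head's centre along -x (35 above the lower face), clear of the fork; a good place to grip, across the handle
- amber_bottle: bystander: amber glass bottle, radius 34, 175 tall, standing close beside the punch; origin at the centre of its underside
- amber_jar: bystander: amber glass jar, radius 33, 140 tall, standing close beside the punch; origin at the centre of its underside
- wash_bottle: bystander: white plastic bottle, radius 28, 150 tall, standing beside the mallet rest; origin at the centre of its underside
- beaker: bystander: white beaker, radius 32, 90 tall, standing beyond the tray; origin at the centre of its underside
Things that resemble listed ones, but are neither listed nor needed, are in the scene too. Of the things that look like the punch, take the one that is nearest to the robot's base at the start.

How it is judged (in metres and radians):
On the way, in this order (a step that is already met when the one before it is completed fails the run):
1. the cover is lifted off and clear of the punch (horizontal distance between cover and punch above 0.12 m and height (world z) of cover above 0.04 m), for 0.05 s.
2. the cover stands flat, right way up and let go in the tray (x of cover in the frame of tray between -0.05 and 0.05 m and y of cover in the frame of tray between -0.05 and 0.05 m and z of cover in the frame of tray below 0.009 m and angle between cover's own z axis and vertical below 0.06 rad and linear speed of cover below 0.03 m/s and contact force between cover and the fingers below 0.1 N), for 0.2 s.
3. the mallet is lifted out of its rest (distance between mallet and rest_home above 0.06 m and contact force between mallet and the fingers above 1 N), for 0.05 s.
4. the mallet's head comes down on the plunger as a blow, not a slow press (over 0.05 m/s as it meets it) (horizontal distance between mallet and plunger_top below 0.04 m and z of mallet in the frame of plunger_top below 0.008 m and value of joint plunger below 0.012 m and linear speed of mallet above 0.05 m/s).
5. under the mallet the plunger goes down at least 17 of its 22 mm (value of joint plunger above 0.017 m and contact force between mallet and plunger above 0.5 N).
At the end, for the whole second after the job is handed in: Cover right way up (0.06 rad) on the tray floor (4 mm); mallet back in its rest: lower face within 15 mm of rest_home, upright (0.08 rad), along the rest (0.12 rad), handle on the fork side; both let go and at rest; plunger up again (under 3 mm) (all of step 2 and distance between mallet and rest_home below 0.015 m and angle between mallet's own z axis and vertical below 0.08 rad and angle between the x axis of mallet and the x axis of rest, either way round below 0.12 rad and x of mallet_grip in the frame of rest below 0.03 m and linear speed of mallet below 0.03 m/s and contact force between mallet and the fingers below 0.1 N and value of joint plunger below 0.003 m); the robot touches nothing.
It fails at once if the gripper or arm presses the plunger (contact force between any of the fingers, the arm and plunger above 1 N).
It fails at once if the cover is dropped (falls faster than 0.7 m/s out of the fingers) (linear speed of cover above 0.7 m/s and contact force between cover and the fingers below 0.1 N).
It fails at once if the mallet is dropped (falls faster than 0.7 m/s out of the fingers) (linear speed of mallet above 0.7 m/s and contact force between mallet and the fingers below 0.1 N).
It fails at once if a bottle, the jar or the beaker is moved more than 25 mm or tipped (distance of any of amber_bottle, amber_jar, wash_bottle, beaker from where it was at the start of the episode above 0.025 m or angle between any of amber_bottle, amber_jar, wash_bottle, beaker's own z axis and vertical above 0.25 rad).
It also fails if it takes over 69 s, if anything falls off the work surface, if the arm or the gripper's body presses on something with over 40 N, if the wrist force passes 120 N, or if a joint passes its speed limit or range.

ROBOT

A 6-joint arm with a two-finger parallel gripper is mounted at the origin on the work surface. World frame = base frame: x ahead of the robot, y to its left, z up, the work surface at z = 0. Lengths are in m, angles in degrees, forces in N, time in s.
With the tool pointing down it reaches from about 0.325 to 0.85 m from the base axis. Payload 15.5 kg.
Tool frame: the origin (TCP) lies midway between the tips of the shut fingers; the grasp point (between the pads) lies 19 mm behind it (bot.grip_point_offset is the distance from the TCP to the grasp point, in m); z points along the fingers, y is the line along which they close (so a half turn about z gives the same grasp; the last joint's range is limited). The gripper opens to 91 mm and grips with 3 to 60 N. Pads are 32 mm wide; open, the fingers measure 118 mm over their backs; the gripper's body (76 mm by 178 mm) begins 60 mm behind the grasp point.
Start: joints at [-78.467, 28.281, 77.091, -0, 74.628, -5.472], TCP at [0.183, -0.598, 0.188] pointing down, gripper open.
Joint ranges: [-166.48, 166.48], [-47.26, 123.95], [12.59, 153.08], [-70.14, 250.14], [6.76, 159.57], [-176.63, 176.63]. Speed limits (degrees/s): [108.29, 108.29, 147.25, 172.46, 172.46, 172.46].

INTERFACE

Orientations are given as a 3x3 rotation matrix whose columns are the frame's x, y, z axes.
In Python, from plant import bot, imaging gives the robot as it stands. The module is installed in compiled form; this text tells all that it offers.
- The arm moves only by the shell command python3 -m pendant 'ROWS' [FORCE]. ROWS is JSON, a list that holds one entry, the list of rows, each a list of 7 numbers: the shift along the tool's x, y, z in cm, then the turn, a rotation vector about the tool's x, y, z in degrees, then the closure in counts, from 0 (fully open) to 255 (shut). In form: [[[dx, dy, dz, ax, ay, az, grip], ...]]. A call has 1 to 5 rows; each row shifts and turns the commanded pose from where the row before left it, along the tool's axes as they then stand; what a row does not reach is not made up. A row lasts 1/12 s, in which the tool goes at most 41.7 mm and 7.16 degrees, less where a joint would pass 70% of its speed; a pose out of reach is approached as far as the arm can. A call is refused whole if a number of a shift passes 4.17 or a number of a turn 7.16, either way. A call with a gripper value outside its range is refused whole. The fingers move at their own pace and stop on an object; FORCE is the grip in N (left out, the last holds). Time passes only in rows, so rows that do not move let the fingers close. It gives the time, the measured TCP pose, the force, the opening and the grip force at its end, in the units of the state.
- bot.get_obs(): the state, without advancing time (a new reading comes with each control period).
- imaging.get_image(name): name is "side" or "top"; returns the picture (420x560x3 uint8, red, green, blue); there is no depth.
- imaging.calibration(name): a dict with "fx", "fy", "cx", "cy" (pixels), "R" (3x3) and "t" (3): a world point X has camera coordinates R X + t. Camera axes: x right, y down, z forward; pixel columns grow to the right and rows downward; lengths in m; the calibration is good to about 2 mm. A picture is of the moment at which its call begins. calibration takes no time and is no camera call.
- bot.close_job(): hands the job in; it is judged then, once.
Trained networks look in the newest picture that a camera, given by its name, has taken for a name from the list of things; names that differ only in an ending like _2 or _b are one class to them, and where a whole thing is asked for, a point or a joint stands for the part that bears it (a point fixed in the world has none). Each returns a list of dicts, best first, with "confidence" (0 to 1); they miss things now and then, are a little off and sometimes report something else, mostly with a low value. They report only what shows in the picture. A call takes as long as a camera call. They do not tell look-alikes from the thing itself.
- imaging.spot_in(camera, query): "extent" ([left, top, right, bottom] in pixels, round what is visible of it).
- imaging.cut_out(camera, query): "pixels" (420x560 bool, what is visible of it) and "extent" ([left, top, right, bottom] in pixels, round what is visible of it).
- imaging.tip_of(camera, query): "xy" ([column, row] in pixels: a listed point, or the origin of a listed thing).
The state is a dict: "time_s": time; "qpos": joint angles; "qvel": joint speeds; "effort": joint torques, N m; "tcp_pos": TCP position; "tcp_rot": TCP orientation; "ft_force": force on the tool from outside, world axes, zero at the start; "moment": the same for the moment, N m; "width": finger opening in m; "grip_force": force on a finger pad.
Only numpy, scipy, OpenCV 4.12 (cv2) and the standard library are available. Lean on these libraries where they do the work, as an engineer would, in place of code of your own. Each camera call takes 0.05 s, during which the arm holds its last target. There are 200 camera calls.

## Working session

There is one attempt and no reset: what is moved stays moved. The work goes in short steps, Python scripts to look and compute and a shell command to move; the robot and the scene stay as the last step left them, time stands still between calls to the robot, and variables do not carry over. Pictures are saved under pics/ and viewed, at most 10 in all, crops included, and the job is handed in when it is done.

```bash
mkdir -p pics; python3 - <<'E'
from plant import bot, imaging
import cv2,numpy as np
for n in("side","top"):
    im=imaging.get_image(n); cv2.imwrite(f"pics/{n}0.png",im[:,:,::-1])
    c=imaging.calibration(n); R=np.array(c["R"]);t=np.array(c["t"]); print(n,c["fx"],c["cx"],c["cy"],"cam",(-R.T@t).round(3),"\n",R.round(3))
    for q in["punch","cover","cover_knob","tray","rest","rest_home","mallet","mallet_grip","amber_bottle","amber_jar","wash_bottle","beaker"]:
        print(q,[(np.round(d["xy"]).astype(int).tolist(),round(d["confidence"],2)) for d in imaging.tip_of(n,q)])
o=bot.get_obs();print(o["time_s"],np.round(o["tcp_rot"],3),o["tcp_pos"],bot.grip_point_offset)
E
```

```text
side 392.52778418100894 285.8012501366803 212.96156732790524 cam [0.301 0.991 0.804] 
 [[-0.964 -0.263  0.023]
 [-0.16   0.512 -0.844]
 [ 0.21  -0.817 -0.536]]
punch [([260, 199], 0.76), ([368, 178], 0.71), ([337, 198], 0.69), ([289, 181], 0.57)]
cover [([337, 198], 0.67)]
cover_knob [([336, 168], 0.9)]
tray [([286, 249], 0.68)]
rest [([274, 351], 0.82)]
rest_home []
mallet [([244, 352], 0.78)]
mallet_grip [([275, 338], 0.93), ([336, 197], 0.39)]
amber_bottle [([304, 202], 0.55)]
amber_jar []
wash_bottle [([280, 314], 0.77)]
beaker [([243, 259], 0.68)]
top 437.7866010506361 274.9639631092895 210.88368707744144 cam [ 0.453 -0.057  1.643] 
 [[-0.016 -1.    -0.   ]
 [-0.998  0.016 -0.068]
 [ 0.068 -0.001 -0.998]]
punch [([399, 177], 0.96), ([333, 166], 0.91), ([426, 262], 0.75), ([361, 239], 0.69)]
cover [([363, 242], 0.89)]
cover_knob [([375, 238], 0.79)]
tray [([266, 212], 0.76)]
rest [([159, 239], 0.64)]
rest_home [([147, 218], 0.84), ([364, 239], 0.66)]
mallet [([148, 220], 0.84)]
mallet_grip [([156, 234], 0.62), ([148, 219], 0.18)]
amber_bottle [([349, 212], 0.93)]
amber_jar [([394, 226], 0.91), ([148, 218], 0.62), ([364, 241], 0.47)]
wash_bottle [([190, 234], 0.7)]
beaker [([246, 186], 0.82)]
1.3 [[ 0.956  0.292 -0.   ]
 [ 0.292 -0.956 -0.   ]
 [-0.     0.    -1.   ]] [ 0.18278182 -0.59768875  0.18802576] 0.0188
```

View pics/side0.png

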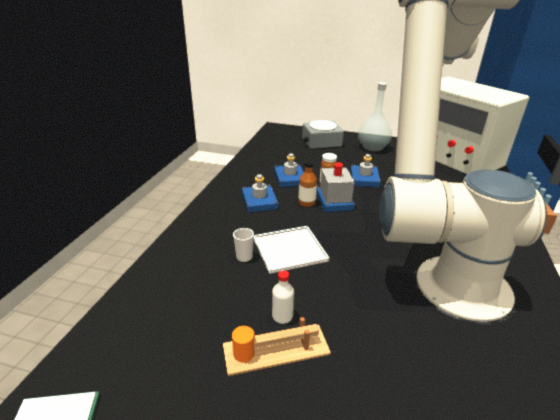

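View pics/top0.png

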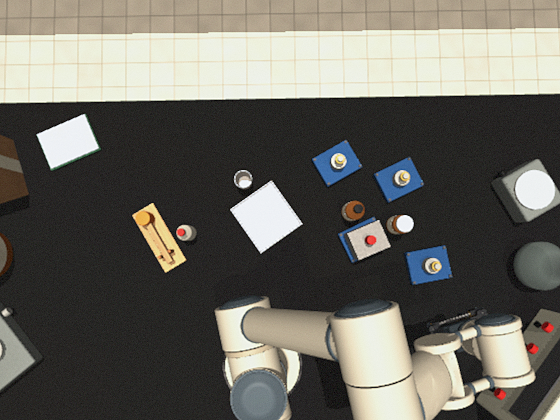

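The side view shows the covered punch at (337,198) with the red knob at (336,168). The tray is at (286,249), the rest and mallet at (274,351), and the wash bottle at (283,300).

Four things look like the punch in the top view: (364,241), (333,166), (399,177) and (428,262). Only (364,241) carries the grey cover and red knob. I'll check its distance to the base and enlarge it before reaching for it.

```bash
cat > h.py <<'E'
from plant import bot, imaging
import cv2,numpy as np
def ray(n,uv):
    c=imaging.calibration(n);R=np.array(c["R"]);t=np.array(c["t"])
    d=R.T@np.array([(uv[0]-c["cx"])/c["fx"],(uv[1]-c["cy"])/c["fy"],1]);return -R.T@t,d
def onz(n,uv,z):
    o,d=ray(n,uv);return o+d*(z-o[2])/d[2]
def tri(a,b):
    (o1,d1),(o2,d2)=ray("side",a),ray("top",b)
    s=np.linalg.lstsq(np.c_[d1,-d2],o2-o1,rcond=None)[0];p,q=o1+s[0]*d1,o2+s[1]*d2
    return (p+q)/2,np.linalg.norm(p-q)
def proj(n,X):
    c=imaging.calibration(n);p=np.array(c["R"])@X+np.array(c["t"]);return np.array([c["fx"]*p[0]/p[2]+c["cx"],c["fy"]*p[1]/p[2]+c["cy"]])
def rect(n,mask,z):
    k=cv2.findContours(mask.astype(np.uint8),0,cv2.CHAIN_APPROX_NONE)[0];k=max(k,key=cv2.contourArea)[:,0]
    w=np.array([onz(n,p,z)[:2] for p in k],np.float32)*1000
    (c,s,a)=cv2.minAreaRect(w);return np.round(c,1),np.round(s,1),round(a,1)
E
python3 - <<'E'
from h import *
im=imaging.get_image("top")
for uv in[(364,241),(333,166),(399,177),(428,262)]: p=onz("top",uv,.03);print("punch",uv,p[:2].round(3),np.hypot(*p[:2]).round(3))
for q,z in[("cover",.12),("tray",.014),("rest",.01),("mallet",.08),("cover_knob",.165),("punch",.03)]:
    for d in imaging.cut_out("top",q)[:4]: print(q,d["confidence"],np.round(d["extent"]),rect("top",d["pixels"],z))
hsv=cv2.cvtColor(im,cv2.COLOR_RGB2HSV)
red=((hsv[...,0]<6)|(hsv[...,0]>174))&(hsv[...,1]>170)&(hsv[...,2]>90)
m=np.zeros_like(red);m[225:255,350:395]=red[225:255,350:395];ys,xs=np.nonzero(m);print("knob px",xs.mean(),ys.mean(),len(xs),onz("top",(xs.mean(),ys.mean()),.16))
print("knob tri",tri((336,168),(375,238)))
for q,z in [("amber_bottle",.175),("amber_jar",.14),("wash_bottle",.15),("beaker",.09)]:
    for n in("top",):
        for d in imaging.cut_out(n,q)[:1]:
            print(q,np.round(d["extent"]),rect(n,d["pixels"],z))
for q,a in [("amber_bottle",(349,212)),("amber_jar",(394,226)),("wash_bottle",(190,234)),("beaker",(246,186))]:print(q,onz("top",a,0))
print("mallet tri",tri((275,338),(156,234)),onz("top",(147,218),.01),onz("top",(148,220),.01),"rest",onz("top",(159,239),0),tri((274,351),(159,239)))
print("tray",tri((286,249),(266,212)))
a=cv2.resize(im[190:280,325:445],None,fx=5,fy=5,interpolation=2);b=cv2.resize(im[190:290,115:215],(450,450),interpolation=2)
cv2.imwrite("pics/crop1.png",a[:,:,::-1]);cv2.imwrite("pics/crop2.png",b[:,:,::-1])
E
```

```text
punch (364, 241) [ 0.447 -0.384] 0.589
punch (333, 166) [ 0.727 -0.277] 0.778
punch (399, 177) [ 0.682 -0.521] 0.858
punch (428, 262) [ 0.366 -0.616] 0.716
cover 0.88 [347. 223. 391. 264.] (array([ 451.1, -373.9]), array([103.6, 131.6]), 22.1)
tray 0.89 [231. 180. 299. 254.] (array([546.9, -21.1]), array([198.6, 193.5]), 35.0)
tray 0.69 [133. 198. 184. 273.] (array([477. , 375.9]), array([250.3,  94.1]), 30.1)
rest 0.93 [132. 203. 186. 274.] (array([474.4, 377.6]), array([248.1,  93.5]), 30.3)
rest 0.25 [177. 224. 197. 243.] (array([493.2, 276.5]), array([71. , 55.9]), 89.1)
mallet 0.82 [130. 211. 171. 259.] (array([482.7, 365.9]), array([209.4,  60.5]), 37.9)
cover_knob 0.7 [345. 219. 387. 260.] (array([ 453.6, -363.1]), array([102.2, 129.5]), 22.9)
cover_knob 0.43 [235. 172. 250. 189.] (array([663.5,  50.2]), array([62.7, 58. ]), 62.4)
punch 0.84 [339. 216. 373. 264.] (array([ 456.5, -374.8]), array([115.9, 150.9]), 25.4)
punch 0.73 [310. 141. 362. 184.] (array([ 738.9, -288. ]), array([121.9, 152.6]), 28.3)
punch 0.73 [401. 243. 450. 283.] (array([ 357.9, -612. ]), array([126.5, 1
[... 477 characters left out ...]
99. 241.] (array([488. , 246.2]), array([68.3, 47.7]), 89.1)
beaker [236. 170. 247. 188.] (array([675.3,  57.8]), array([57.2, 64.9]), 89.3)
amber_bottle [ 0.5565193  -0.33648441  0.        ]
amber_jar [ 0.50109978 -0.50382634  0.        ]
wash_bottle [0.48374918 0.26171698 0.        ]
beaker [0.66131716 0.04965319 0.        ]
mallet tri (array([0.48086757, 0.37768894, 0.03892642]), np.float64(0.008575908250704279)) [0.54590407 0.42019002 0.01      ] [0.53836372 0.41643004 0.01      ] rest [0.466959   0.37789073 0.        ] (array([ 0.47226038,  0.3802704 , -0.00455587]), np.float64(0.010761181482563041))
tray (array([ 0.55976225, -0.02472123, -0.00571789]), np.float64(0.004665850361753098))
```

View pics/crop1.png

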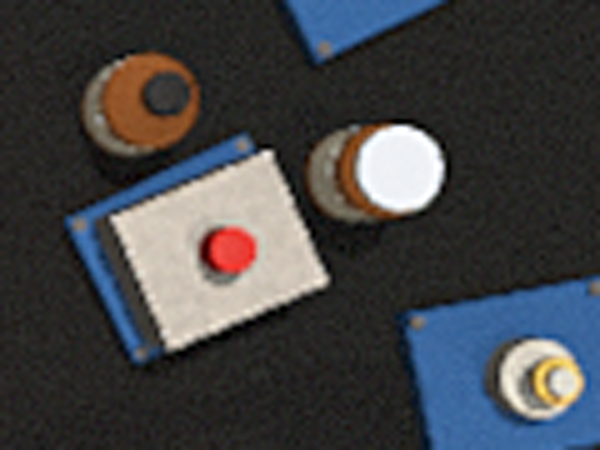

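View pics/crop2.png

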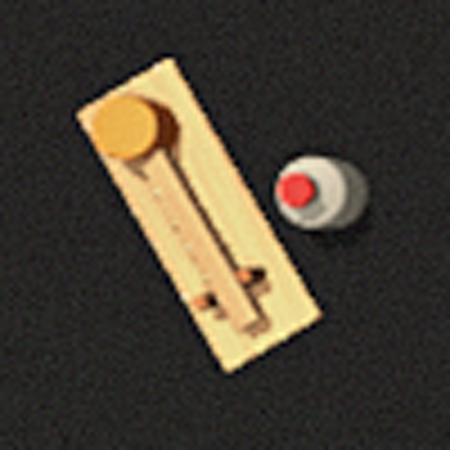

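The top crop shows the grey cover with its red knob at about (371,240) on the blue base. The amber bottle is at its upper left and the white-lidded jar at its upper right. The second crop shows the mallet head at (143,218) with its handle running down-right to the fork, and the wash bottle beside it. The covered punch is also the nearest to the base, at 0.589 m against 0.716, 0.778 and 0.858, so it is the one meant. Next I'll refine the knob and bottle positions and work out the moves.

```bash
cat > mv.py <<'E'
from h import *
def to(p,yaw_y=None):
    o=bot.get_obs();R=np.array(o["tcp_rot"]);d=R.T@(np.array(p)-o["tcp_pos"])*100
    a=0
    if yaw_y is not None:
        cur=np.degrees(np.arctan2(R[1,1],R[0,1]));a=-((yaw_y-cur+90)%180-90)
    print("t",round(o["time_s"],2),"tcp",np.round(o["tcp_pos"],4),"shift cm (tool)",d.round(2),"az",round(a,1),"w",round(o["width"],4),"q",np.round(o["qpos"],0))
E
python3 - <<'E'
from mv import *
cor=[(110,215),(272,150),(328,283),(165,352)]
W=np.array([onz("top",(x/5+325,y/5+190),.12) for x,y in cor]);print(W.mean(0).round(4),[np.linalg.norm(W[i]-W[i-1]).round(3) for i in range(4)])
print("knob top",onz("top",(230/5+325,250/5+190),.165).round(4))
im=imaging.get_image("side");hsv=cv2.cvtColor(im,cv2.COLOR_RGB2HSV)
red=((hsv[...,0]<6)|(hsv[...,0]>174))&(hsv[...,1]>150)&(hsv[...,2]>80)
m=np.zeros_like(red);m[155:185,320:352]=red[155:185,320:352];ys,xs=np.nonzero(m);k=(xs.mean(),ys.mean());print("side knob",k,len(xs),onz("side",k,.1425).round(4),"pred",proj("side",np.array([.45,-.38,.1425])))
print("wash cap",onz("top",(180.6,232.2),.15).round(3),"bottle cap",onz("top",(165/5+325,93/5+190),.175).round(3),"jar lid",onz("top",(400/5+325,168/5+190),.14).round(3))
to((.45,-.38,.23),-35)
E
```

```text
[ 0.4506 -0.3819  0.12  ] [np.float64(0.102), np.float64(0.122), np.float64(0.1), np.float64(0.123)]
knob top [ 0.4504 -0.3799  0.165 ]
side knob (np.float64(337.86315789473684), np.float64(168.14736842105262)) 95 [ 0.4524 -0.3874  0.1425] pred [338.19654282 169.03830644]
wash cap [0.488 0.265 0.15 ] bottle cap [ 0.556 -0.337  0.175] jar lid [ 0.505 -0.504  0.14 ]
t 1.9 tcp [ 0.1828 -0.5977  0.188 ] shift cm (tool) [ 31.92 -13.    -4.2 ] az -38.0 w 0.0912 q [-78.  28.  77.  -0.  75.  -5.]
```

```bash
python3 -m pendant '[[[3.19,-1.3,-0.84,0,0,0,0],[3.19,-1.3,-0.84,0,0,0,0],[3.19,-1.3,-0.84,0,0,0,0],[3.19,-1.3,-0.84,0,0,0,0],[3.19,-1.3,-0.84,0,0,0,0]]]' 40
python3 -m pendant '[[[3.19,-1.3,0,0,0,0,0],[3.19,-1.3,0,0,0,0,0],[3.19,-1.3,0,0,0,0,0],[3.19,-1.3,0,0,0,0,0],[3.19,-1.3,0,0,0,0,0]]]'
python3 -m pendant '[[[0,0,0,0,0,-7,0],[0,0,0,0,0,-7,0],[0,0,0,0,0,-7,0],[0,0,0,0,0,-7,0],[0,0,0,0,0,-7,0]]]'
python3 -m pendant '[[[0,0,0,0,0,-3,0],[0,0,0,0,0,0,0],[0,0,0,0,0,0,0]]]'
python3 - <<'E'
from mv import *
to((.4508,-.381,.127),-35)
for n in("top","side"):
    im=imaging.get_image(n);c=(slice(190,290),slice(325,445)) if n=="top" else (slice(90,220),slice(270,426))
    cv2.imwrite(f"pics/k_{n}.png",cv2.resize(im[c],None,fx=3,fy=3,interpolation=2)[:,:,::-1])
a=cv2.imread("pics/k_top.png");b=cv2.imread("pics/k_side.png");b=cv2.resize(b,(360,300));cv2.imwrite("pics/k.png",np.hstack([a,b]))
E
```

```text
time_s: 2.32
tcp_pos: [0.3173, -0.4877, 0.2305]
tcp_rot: [[0.956, 0.292, 0.0], [0.292, -0.956, -0.0], [0.0, 0.0, -1.0]]
ft_force: [-0.1, -0.6, -0.2]
width: 0.0914
grip_force: 0.0
time_s: 2.73
tcp_pos: [0.451, -0.3788, 0.2302]
tcp_rot: [[0.956, 0.292, 0.0], [0.292, -0.956, -0.0], [0.0, 0.0, -1.0]]
ft_force: [0.3, -1.0, 0.1]
width: 0.0913
grip_force: 0.0
time_s: 3.15
tcp_pos: [0.4499, -0.3799, 0.23]
tcp_rot: [[0.611, 0.792, -0.0], [0.792, -0.611, 0.0], [0.0, -0.0, -1.0]]
ft_force: [-0.2, -0.5, 1.0]
width: 0.0908
grip_force: 0.0
time_s: 3.4
tcp_pos: [0.4498, -0.3801, 0.23]
tcp_rot: [[0.575, 0.818, 0.0], [0.818, -0.575, -0.0], [0.0, 0.0, -1.0]]
ft_force: [-0.2, 0.8, -0.0]
width: 0.091
grip_force: 0.0
t 3.4 tcp [ 0.4498 -0.3801  0.23  ] shift cm (tool) [-0.02  0.13 10.3 ] az -0.1 w 0.091 q [-46.  23.  79.   0.  78. -11.]
```

View pics/k.png

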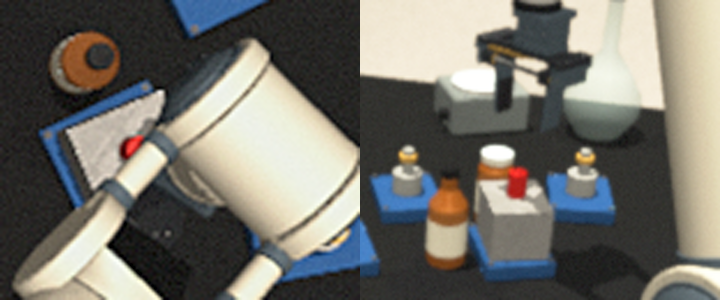

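The arm is centred above the knob: it is at (517,183) in the right half of the picture, and the fingers straddle it above. I'll go down and grip.

```bash
python3 -m pendant '[[[0,0.1,2.5,0,0,0,0],[0,0,2.5,0,0,0,0],[0,0,2.5,0,0,0,0],[0,0,1.8,0,0,0,0],[0,0,1,0,0,0,0]]]' 40
python3 -m pendant '[[[0,0,0,0,0,0,120],[0,0,0,0,0,0,200],[0,0,0,0,0,0,255],[0,0,0,0,0,0,255],[0,0,0,0,0,0,255]]]' 40
python3 -m pendant '[[[0,0,0,0,0,0,255],[0,0,0,0,0,0,255],[0,0,-0.5,0,0,0,255],[0,0,-1.5,0,0,0,255],[0,0,0,0,0,0,255]]]'
```

```text
time_s: 3.92
tcp_pos: [0.4499, -0.3799, 0.1249]
tcp_rot: [[0.575, 0.818, -0.002], [0.818, -0.575, 0.002], [0.001, -0.003, -1.0]]
ft_force: [-0.8, 0.4, -0.4]
width: 0.0913
grip_force: 0.0
time_s: 4.33
tcp_pos: [0.4511, -0.3811, 0.1281]
tcp_rot: [[0.574, 0.819, 0.001], [0.819, -0.574, -0.001], [-0.0, 0.002, -1.0]]
ft_force: [0.3, -0.2, -0.4]
width: 0.0608
grip_force: 0.0
time_s: 4.75
tcp_pos: [0.4515, -0.3815, 0.1494]
tcp_rot: [[0.573, 0.819, 0.002], [0.819, -0.573, -0.002], [-0.001, 0.003, -1.0]]
ft_force: [0.3, -0.7, 1.2]
width: 0.0274
grip_force: 0.0
```

```bash
python3 - <<'E'
from mv import *
to((.4508,-.381,.127),-35);print(bot.get_obs()["grip_force"])
im=imaging.get_image("side");cv2.imwrite("pics/k3.png",cv2.resize(im[110:230,270:420],None,fx=5,fy=5,interpolation=2)[:,:,::-1])
E
```

```text
t 4.75 tcp [ 0.4515 -0.3815  0.1494] shift cm (tool) [ 0.   -0.1   2.24] az 0.0 w 0.0274 q [-46.  28.  85.   0.  67. -11.]
0.0
```

View pics/k3.png

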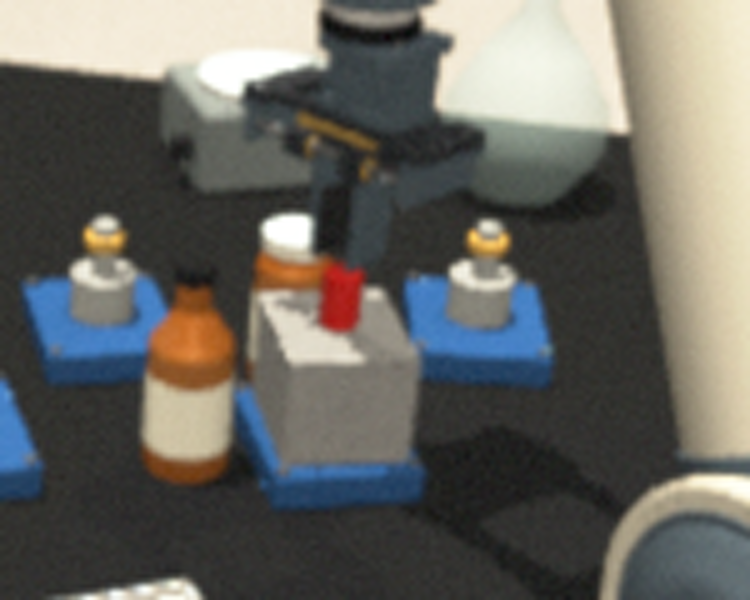

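```bash
python3 - <<'E'
from mv import *
o=bot.get_obs();p=np.array(o["tcp_pos"]);R=np.array(o["tcp_rot"])
for nm,X in [("tcp",p),("tipA",p+R[:,1]*.02),("tipB",p-R[:,1]*.02),("knobtop",np.array([.4508,-.381,.165])),("knobbot",np.array([.4508,-.381,.12])),("covercorner?",p+[0,0,.0788])]:
    print(nm,((proj("side",X)-[270,110])*5).round(),((proj("top",X)-[325,190])*5).round())
for q in["cover_knob","cover"]: print([(d["xy"],d["confidence"]) for d in imaging.tip_of("side",q)])
E
```

```text
tcp [340. 287.] [227. 249.]
tipA [322. 278.] [243. 224.]
tipB [359. 297.] [211. 273.]
knobtop [343. 268.] [232. 249.]
knobbot [337. 321.] [217. 250.]
covercorner? [350. 192.] [253. 248.]
[([336.9, 170.8], 0.6)]
[([335.9, 197.1], 0.97)]
```

The knob model projects exactly onto the image at (343,268)–(337,321), so the knob is where I thought. I lifted before the fingers had finished closing. I'll open, go down again and let them close fully this time.

```bash
python3 -m pendant '[[[0,0,-1,0,0,0,0],[0,0,-1,0,0,0,0],[0,0,0,0,0,0,0],[0,0,0,0,0,0,0],[0,0,0,0,0,0,0]]]' 40
python3 -m pendant '[[[0,-0.1,0,0,0,0,0],[0,0,0,0,0,0,0],[0,0,1.5,0,0,0,0],[0,0,1.5,0,0,0,0],[0,0,1.2,0,0,0,0]]]'
python3 -m pendant '[[[0,0,0,0,0,0,255],[0,0,0,0,0,0,255],[0,0,0,0,0,0,255],[0,0,0,0,0,0,255],[0,0,0,0,0,0,255]]]' 40
python3 -m pendant '[[[0,0,0,0,0,0,255],[0,0,0,0,0,0,255],[0,0,0,0,0,0,255],[0,0,0,0,0,0,255],[0,0,0,0,0,0,255]]]' 40
```

```text
time_s: 5.32
tcp_pos: [0.4506, -0.3807, 0.1671]
tcp_rot: [[0.573, 0.819, 0.0], [0.819, -0.573, -0.0], [-0.0, 0.0, -1.0]]
ft_force: [-0.6, 0.9, -0.1]
width: 0.046
grip_force: 0.0
time_s: 5.73
tcp_pos: [0.4496, -0.3798, 0.124]
tcp_rot: [[0.574, 0.819, -0.0], [0.819, -0.574, 0.0], [0.0, -0.001, -1.0]]
ft_force: [0.2, 0.3, -0.3]
width: 0.0791
grip_force: 0.0
time_s: 6.15
tcp_pos: [0.4501, -0.3804, 0.1258]
tcp_rot: [[0.574, 0.819, 0.001], [0.819, -0.574, -0.001], [-0.0, 0.001, -1.0]]
ft_force: [-0.0, -1.1, -0.8]
width: 0.0513
grip_force: 0.0
time_s: 6.57
tcp_pos: [0.4504, -0.3805, 0.1254]
tcp_rot: [[0.574, 0.819, 0.001], [0.819, -0.574, -0.001], [-0.0, 0.001, -1.0]]
ft_force: [3.8, -2.5, 2.6]
width: 0.0308
grip_force: 40.0
```

The knob is held: 31 mm opening at 40 N. I'll lift straight up.

```bash
python3 -m pendant '[[[0,0,-0.5,0,0,0,255],[0,0,-1,0,0,0,255],[0,0,-1.5,0,0,0,255],[0,0,-1.5,0,0,0,255],[0,0,-1.5,0,0,0,255]]]' 50
python3 -m pendant '[[[0,0,-2,0,0,0,255],[0,0,-2,0,0,0,255],[0,0,-2,0,0,0,255],[0,0,-2,0,0,0,255],[0,0,-2,0,0,0,255]]]'
python3 -m pendant '[[[0,0,-1.5,0,0,0,255],[0,0,-1,0,0,0,255],[0,0,0,0,0,0,255],[0,0,0,0,0,0,255]]]'
python3 - <<'E'
from mv import *
print(bot.get_obs()["grip_force"]);to((.547,-.021,.3))
E
```

```text
time_s: 6.98
tcp_pos: [0.4493, -0.3796, 0.1861]
tcp_rot: [[0.574, 0.819, -0.001], [0.819, -0.574, 0.001], [0.0, -0.001, -1.0]]
ft_force: [0.3, -0.5, -4.1]
width: 0.0306
grip_force: 50.0
time_s: 7.4
tcp_pos: [0.4492, -0.3795, 0.2865]
tcp_rot: [[0.574, 0.819, -0.001], [0.819, -0.574, 0.001], [0.0, -0.001, -1.0]]
ft_force: [0.0, 0.4, -4.1]
width: 0.0307
grip_force: 50.0
time_s: 7.73
tcp_pos: [0.4496, -0.3799, 0.3099]
tcp_rot: [[0.574, 0.819, -0.0], [0.819, -0.574, 0.0], [0.0, -0.0, -1.0]]
ft_force: [0.1, 0.4, -4.2]
width: 0.0306
grip_force: 50.0
49.99060571193695
t 7.73 tcp [ 0.4496 -0.3799  0.3099] shift cm (tool) [ 34.98 -12.6    0.99] az 0 w 0.0306 q [-46.  20.  72.  -0.  88. -11.]
```

```bash
python3 -m pendant '[[[1.5,-0.54,0,0,0,0,255],[2.5,-0.9,0,0,0,0,255],[3,-1.08,0,0,0,0,255],[3,-1.08,0,0,0,0,255],[3,-1.08,0,0,0,0,255]]]'
python3 -m pendant '[[[3,-1.08,0,0,0,0,255],[3,-1.08,0,0,0,0,255],[3,-1.08,0,0,0,0,255],[3,-1.08,0,0,0,0,255],[3,-1.08,0,0,0,0,255]]]'
python3 -m pendant '[[[3,-1.08,0,0,0,0,255],[2,-0.72,0,0,0,0,255],[1,-0.36,0,0,0,0,255],[0,0,0,0,0,-6.5,255],[0,0,0,0,0,-6.5,255]]]'
python3 -m pendant '[[[0,0,2.5,0,0,0,255],[0,0,3,0,0,0,255],[0,0,3,0,0,0,255],[0,0,3,0,0,0,255],[0,0,2,0,0,0,255]]]'
python3 -m pendant '[[[0,0,1.5,0,0,0,255],[0,0,0,0,0,0,255],[0,0,0,0,0,0,255],[0,0,0,0,0,0,255]]]'
python3 - <<'E'
from mv import *
to((.547,-.021,.1025))
p=np.array(bot.get_obs()["tcp_pos"])
im=imaging.get_image("side");cv2.imwrite("pics/t.png",cv2.resize(im[150:290,200:360],None,fx=4,fy=4,interpolation=2)[:,:,::-1])
E
```

```text
time_s: 8.15
tcp_pos: [0.4855, -0.2447, 0.3086]
tcp_rot: [[0.574, 0.819, -0.002], [0.819, -0.574, 0.002], [0.0, -0.003, -1.0]]
ft_force: [0.9, -0.6, -4.0]
width: 0.0306
grip_force: 50.0
time_s: 8.57
tcp_pos: [0.5272, -0.0908, 0.3088]
tcp_rot: [[0.573, 0.819, -0.002], [0.819, -0.573, 0.001], [-0.001, -0.002, -1.0]]
ft_force: [0.1, -0.3, -3.9]
width: 0.0305
grip_force: 50.0
time_s: 8.98
tcp_pos: [0.544, -0.0306, 0.3089]
tcp_rot: [[0.369, 0.929, -0.002], [0.929, -0.369, 0.0], [-0.001, -0.002, -1.0]]
ft_force: [0.3, -1.3, -3.9]
width: 0.0307
grip_force: 50.0
time_s: 9.4
tcp_pos: [0.5424, -0.0314, 0.1716]
tcp_rot: [[0.375, 0.927, -0.004], [0.927, -0.375, 0.0], [-0.001, -0.004, -1.0]]
ft_force: [-0.8, -0.2, -4.0]
width: 0.0304
grip_force: 50.0
time_s: 9.73
tcp_pos: [0.5448, -0.0315, 0.1607]
tcp_rot: [[0.375, 0.927, 0.001], [0.927, -0.375, -0.0], [0.0, 0.001, -1.0]]
ft_force: [0.1, 0.3, -3.6]
width: 0.0305
grip_force: 50.0
t 9.73 tcp [ 0.5448 -0.0315  0.1607] shift cm (tool) [ 1.06 -0.2   5.82] az 0 w 0.0305 q [-10.  24.  90.  -0.  66.  12.]
```

View pics/t.png

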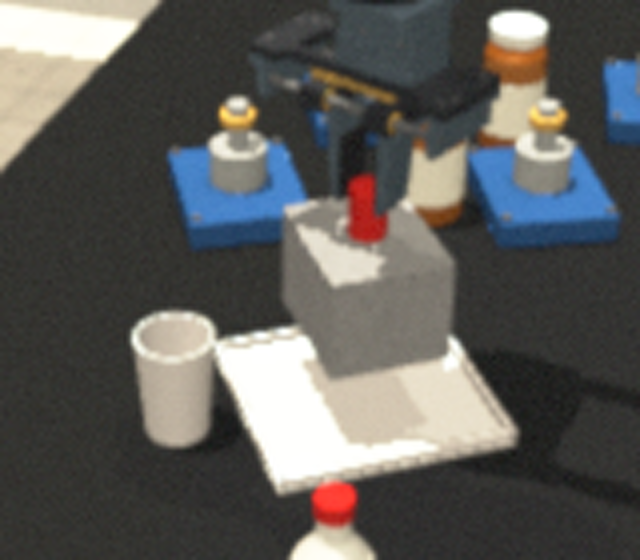

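The cover, at about (370,290) in the crop, hangs level and aligned above the tray. I'll lower it.

```bash
python3 -m pendant '[[[0.5,-0.1,1.5,0,0,0,255],[0.5,-0.1,1.5,0,0,0,255],[0,0,1.3,0,0,0,255],[0,0,0.6,0,0,0,255],[0,0,0.3,0,0,0,255]]]'
python3 -m pendant '[[[0,0,0.3,0,0,0,255],[0,0,0.2,0,0,0,255],[0,0,0.2,0,0,0,255],[0,0,0.1,0,0,0,255],[0,0,0,0,0,0,255]]]'
```

```text
time_s: 10.2
tcp_pos: [0.5465, -0.0214, 0.108]
tcp_rot: [[0.374, 0.927, 0.0], [0.927, -0.374, -0.0], [-0.0, 0.0, -1.0]]
ft_force: [0.1, 0.3, -3.7]
width: 0.0305
grip_force: 50.0
time_s: 10.62
tcp_pos: [0.5468, -0.0214, 0.1003]
tcp_rot: [[0.375, 0.927, 0.001], [0.927, -0.375, -0.0], [0.0, 0.001, -1.0]]
ft_force: [0.4, 1.1, -4.0]
width: 0.0308
grip_force: 50.0
```

```bash
python3 -m pendant '[[[0,0,0.1,0,0,0,255],[0,0,0.1,0,0,0,255],[0,0,0.1,0,0,0,255],[0,0,0,0,0,0,255],[0,0,0,0,0,0,255]]]'
```

```text
time_s: 11.03
tcp_pos: [0.5476, -0.0218, 0.0996]
tcp_rot: [[0.374, 0.927, 0.003], [0.927, -0.374, -0.001], [0.0, 0.004, -1.0]]
ft_force: [-9.1, -1.3, 39.3]
width: 0.0308
grip_force: 50.1
```

Contact shows in the force reading at the expected height. I'll ease off slightly, open and rise.

```bash
python3 -m pendant '[[[0,0,-0.2,0,0,0,255],[0,0,0,0,0,0,255],[0,0,0,0,0,0,255]]]'
python3 -m pendant '[[[0,0,0,0,0,0,0],[0,0,0,0,0,0,0],[0,0,0,0,0,0,0],[0,0,0,0,0,0,0],[0,0,0,0,0,0,0]]]'
python3 -m pendant '[[[0,0,0,0,0,0,0],[0,0,0,0,0,0,0],[0,0,-1.5,0,0,0,0],[0,0,-2,0,0,0,0],[0,0,-3,0,0,0,0]]]'
python3 -m pendant '[[[0,0,-3,0,0,0,0],[0,0,-3,0,0,0,0],[0,0,0,0,0,0,0]]]'
python3 - <<'E'
from mv import *
gx,gy=.4745+.025*np.cos(np.radians(30.3)),.3775+.025*np.sin(np.radians(30.3));print(gx,gy)
to((gx,gy,.22),120.3)
im=imaging.get_image("side");cv2.imwrite("pics/t2.png",cv2.resize(im[190:290,220:350],None,fx=4,fy=4,interpolation=2)[:,:,::-1])
print([(d["xy"],d["confidence"]) for d in imaging.tip_of("side","cover")], proj("side",np.array([.547,-.021,.005])))
E
```

```text
time_s: 11.28
tcp_pos: [0.5476, -0.0217, 0.0999]
tcp_rot: [[0.375, 0.927, 0.002], [0.927, -0.375, -0.001], [0.0, 0.003, -1.0]]
ft_force: [1.3, -4.6, 9.6]
width: 0.0307
grip_force: 50.0
time_s: 11.7
tcp_pos: [0.5463, -0.0212, 0.0988]
tcp_rot: [[0.374, 0.927, -0.0], [0.927, -0.374, 0.0], [-0.0, -0.0, -1.0]]
ft_force: [-0.8, 1.5, -0.4]
width: 0.0608
grip_force: 0.0
time_s: 12.12
tcp_pos: [0.545, -0.0211, 0.1631]
tcp_rot: [[0.375, 0.927, -0.004], [0.927, -0.375, 0.001], [-0.001, -0.004, -1.0]]
ft_force: [-0.2, -0.5, -0.3]
width: 0.0909
grip_force: 0.0
time_s: 12.37
tcp_pos: [0.549, -0.0216, 0.2295]
tcp_rot: [[0.374, 0.927, 0.008], [0.927, -0.374, -0.001], [0.002, 0.008, -1.0]]
ft_force: [1.5, -0.7, 1.2]
width: 0.0912
grip_force: 0.0
0.49608488876516926 0.39011319059537547
t 12.37 tcp [ 0.549  -0.0216  0.2295] shift cm (tool) [ 36.19 -20.33   0.86] az 37.7 w 0.0912 q [-8. 20. 85.  0. 75. 14.]
[([287.7, 249.5], 0.55)] [288.78241648 247.70641581]
```

View pics/t2.png

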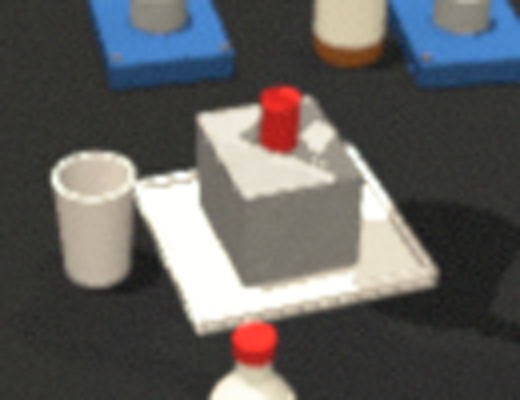

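The cover stands flat in the tray, with the knob at (280,118) in the crop. Next is the mallet.

```bash
python3 -m pendant '[[[2,-1.1,0,0,0,0,0],[3,-1.7,0,0,0,0,0],[3,-1.7,0,0,0,0,0],[3,-1.7,0,0,0,0,0],[3,-1.7,0,0,0,0,0]]]'
python3 -m pendant '[[[3,-1.7,0,0,0,0,0],[3,-1.7,0,0,0,0,0],[3,-1.7,0,0,0,0,0],[3,-1.7,0,0,0,0,0],[3,-1.7,0,0,0,0,0]]]'
python3 -m pendant '[[[3,-1.7,0,0,0,0,0],[3,-1.7,0,0,0,0,0],[1.2,-0.6,0,0,0,0,0],[0,0,0,0,0,6.9,0],[0,0,0,0,0,6.9,0]]]'
python3 -m pendant '[[[0,0,0,0,0,6.9,0],[0,0,0,0,0,6.9,0],[0,0,0,0,0,6.9,0],[0,0,0,0,0,3.2,0],[0,0,0,0,0,0,0]]]'
python3 - <<'E'
from mv import *
a=onz("top",(125/4.5+115,128/4.5+190),.08);b=onz("top",(255/4.5+115,322/4.5+190),.055);d=a-b
print(a,b,np.hypot(*d[:2]),np.degrees(np.arctan2(d[1],d[0])))
for z in(.12,.026): to((.4961,.3901,z),120.3)
E
```

```text
time_s: 12.88
tcp_pos: [0.5244, 0.1394, 0.2226]
tcp_rot: [[0.375, 0.927, -0.002], [0.927, -0.375, -0.0], [-0.001, -0.002, -1.0]]
ft_force: [0.5, 0.5, -0.5]
width: 0.0913
grip_force: 0.0
time_s: 13.3
tcp_pos: [0.5018, 0.3104, 0.2225]
tcp_rot: [[0.374, 0.927, -0.002], [0.927, -0.375, -0.001], [-0.002, -0.002, -1.0]]
ft_force: [0.5, -0.7, 0.1]
width: 0.091
grip_force: 0.0
time_s: 13.72
tcp_pos: [0.492, 0.3912, 0.2222]
tcp_rot: [[0.588, 0.809, -0.002], [0.809, -0.588, -0.001], [-0.002, -0.001, -1.0]]
ft_force: [-0.5, 0.0, 1.2]
width: 0.091
grip_force: 0.0
time_s: 14.13
tcp_pos: [0.4925, 0.3901, 0.2227]
tcp_rot: [[0.865, 0.502, -0.002], [0.502, -0.865, -0.001], [-0.002, 0.0, -1.0]]
ft_force: [0.4, -0.3, 0.4]
width: 0.0909
grip_force: 0.0
[0.54057457 0.41481804 0.08      ] [0.38451506 0.31750273 0.055     ] 0.18391531356408483 31.94676587759547
t 14.13 tcp [0.4925 0.3901 0.2227] shift cm (tool) [ 0.33  0.17 10.27] az -0.2 w 0.0909 q [33. 27. 74. -0. 79. 93.]
t 14.13 tcp [0.4925 0.3901 0.2227] shift cm (tool) [ 0.35  0.17 19.67] az -0.2 w 0.0909 q [33. 27. 74. -0. 79. 93.]
```

```bash
python3 -m pendant '[[[0.1,0.3,3,0,0,0,0],[0,0,3.5,0,0,0,0],[0,0,3.5,0,0,0,0],[0,0,2.5,0,0,0,0],[0,0,0,0,0,0,0]]]' 60
python3 -m pendant '[[[0,0,2,0,0,0,0],[0,0,2,0,0,0,0],[0,0,2,0,0,0,0],[0,0,1,0,0,0,0],[0,0,0,0,0,0,0]]]' 
python3 - <<'E'
from mv import *
to((.495,.388,.026),120.8);print(bot.get_obs()["ft_force"])
E
```

```text
time_s: 14.55
tcp_pos: [0.4922, 0.3863, 0.0933]
tcp_rot: [[0.862, 0.507, -0.008], [0.507, -0.862, -0.005], [-0.009, 0.0, -1.0]]
ft_force: [-1.2, -0.5, -0.2]
width: 0.0912
grip_force: 0.0
time_s: 14.97
tcp_pos: [0.4946, 0.388, 0.0279]
tcp_rot: [[0.863, 0.506, -0.002], [0.506, -0.863, -0.001], [-0.003, 0.0, -1.0]]
ft_force: [-1.3, -0.7, 0.3]
width: 0.0913
grip_force: 0.0
t 14.97 tcp [0.4946 0.388  0.0279] shift cm (tool) [0.04 0.03 0.19] az -0.4 w 0.0913 q [33. 39. 85. -0. 56. 92.]
[-1.30152385 -0.68935055  0.27044936]
```

```bash
python3 -m pendant '[[[0,0,0.1,0,0,0,255],[0,0,0,0,0,0,255],[0,0,0,0,0,0,255],[0,0,0,0,0,0,255],[0,0,0,0,0,0,255]]]' 40
python3 -m pendant '[[[0,0,0,0,0,0,255],[0,0,0,0,0,0,255],[0,0,0,0,0,0,255],[0,0,0,0,0,0,255],[0,0,0,0,0,0,255]]]' 60
python3 -m pendant '[[[0,0,0,0,0,0,255],[0,0,0,0,0,0,255],[0,0,0,0,0,0,255]]]'
```

```text
time_s: 15.38
tcp_pos: [0.4956, 0.3889, 0.0288]
tcp_rot: [[0.863, 0.505, 0.001], [0.505, -0.863, 0.001], [0.001, -0.0, -1.0]]
ft_force: [-0.3, -0.5, -0.5]
width: 0.0609
grip_force: 0.0
time_s: 15.8
tcp_pos: [0.4952, 0.3886, 0.028]
tcp_rot: [[0.863, 0.505, -0.0], [0.505, -0.863, -0.0], [-0.0, -0.0, -1.0]]
ft_force: [0.4, 0.6, -0.4]
width: 0.0274
grip_force: 0.0
time_s: 16.05
tcp_pos: [0.4951, 0.3887, 0.028]
tcp_rot: [[0.863, 0.505, -0.0], [0.505, -0.863, 0.0], [-0.0, -0.0, -1.0]]
ft_force: [-1.6, 1.5, 0.4]
width: 0.0203
grip_force: 60.0
```

Mallet gripped. The pose to put it back to is TCP (0.4951, 0.3887, 0.028) with tool y at -59.7°. I'll lift it.

```bash
python3 -m pendant '[[[0,0,-0.5,0,0,0,255],[0,0,-1.5,0,0,0,255],[0,0,-2,0,0,0,255],[0,0,-2.5,0,0,0,255],[0,0,-2.5,0,0,0,255]]]'
python3 -m pendant '[[[0,0,-3,0,0,0,255],[0,0,-3,0,0,0,255],[0,0,-3,0,0,0,255],[0,0,-2,0,0,0,255],[0,0,0,0,0,0,255]]]'
python3 - <<'E'
from mv import *
im=imaging.get_image("side");cv2.imwrite("pics/m.png",cv2.resize(im[180:400,180:400],None,fx=2.5,fy=2.5,interpolation=2)[:,:,::-1])
a=np.radians(-22);print(.4506-.055*np.cos(a),-.381-.055*np.sin(a));to((.4506-.055*np.cos(a),-.381-.055*np.sin(a),.23),68)
E
```

```text
time_s: 16.47
tcp_pos: [0.4948, 0.3882, 0.1188]
tcp_rot: [[0.863, 0.505, -0.001], [0.505, -0.863, -0.001], [-0.001, 0.0, -1.0]]
ft_force: [0.2, 0.3, -2.7]
width: 0.0203
grip_force: 60.0
time_s: 16.88
tcp_pos: [0.4969, 0.3896, 0.2329]
tcp_rot: [[0.863, 0.505, 0.006], [0.505, -0.863, 0.004], [0.007, -0.0, -1.0]]
ft_force: [0.7, 1.2, -3.0]
width: 0.0203
grip_force: 60.0
0.3996048879988267 -0.36039663736212485
t 16.93 tcp [0.4961 0.3891 0.2302] shift cm (tool) [-46.15  59.84  -0.16] az 52.3 w 0.02 q [33. 27. 73. -0. 80. 92.]
```

View pics/m.png

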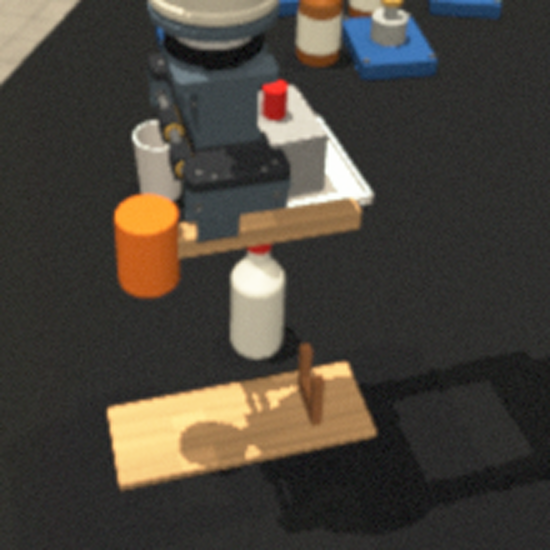

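The mallet, with its head at (148,245) in the crop, is held level and clear of the rest. I'll carry it to the punch and turn it.

```bash
python3 -m pendant '[[[-1.1,1.42,0,0,0,0,255],[-2.2,2.85,0,0,0,0,255],[-2.2,2.85,0,0,0,0,255],[-2.2,2.85,0,0,0,0,255],[-2.2,2.85,0,0,0,0,255]]]'
python3 -m pendant '[[[-2.2,2.85,0,0,0,0,255],[-2.2,2.85,0,0,0,0,255],[-2.2,2.85,0,0,0,0,255],[-2.2,2.85,0,0,0,0,255],[-2.2,2.85,0,0,0,0,255]]]'
python3 -m pendant '[[[-2.2,2.85,0,0,0,0,255],[-2.2,2.85,0,0,0,0,255],[-2.2,2.85,0,0,0,0,255],[-2.2,2.85,0,0,0,0,255],[-2.2,2.85,0,0,0,0,255]]]'
python3 -m pendant '[[[-2.2,2.85,0,0,0,0,255],[-2.2,2.85,0,0,0,0,255],[-2.2,2.85,0,0,0,0,255],[-2.2,2.85,0,0,0,0,255],[-2.2,2.85,0,0,0,0,255]]]'
python3 -m pendant '[[[-1.1,1.42,0,0,0,0,255],[0,0,0,0,0,6.5,255],[0,0,0,0,0,6.5,255],[0,0,0,0,0,6.5,255],[0,0,0,0,0,6.5,255]]]'
python3 -m pendant '[[[0,0,0,0,0,6.5,255],[0,0,0,0,0,6.5,255],[0,0,0,0,0,6.5,255],[0,0,0,0,0,6.5,255],[0,0,0,0,0,0,255]]]'
python3 - <<'E'
from mv import *
to((.3996,-.3604,.15),68)
im=imaging.get_image("side");cv2.imwrite("pics/s.png",cv2.resize(im[100:230,270:430],None,fx=4,fy=4,interpolation=2)[:,:,::-1])
print([(d["xy"],d["confidence"]) for d in imaging.tip_of("side","plunger_top")],proj("side",np.array([.4506,-.381,.105])))
for n in("side","top"):
  print([(d["xy"],d["confidence"]) for d in imaging.tip_of(n,"mallet")],proj(n,np.array([.4506,-.381,.212])))
E
```

```text
time_s: 17.35
tcp_pos: [0.4728, 0.2262, 0.2263]
tcp_rot: [[0.863, 0.505, -0.003], [0.505, -0.863, -0.001], [-0.003, -0.0, -1.0]]
ft_force: [1.3, -0.7, -2.8]
width: 0.0204
grip_force: 60.0
time_s: 17.77
tcp_pos: [0.4497, 0.0479, 0.2267]
tcp_rot: [[0.863, 0.505, -0.002], [0.505, -0.863, -0.0], [-0.002, -0.001, -1.0]]
ft_force: [0.9, -0.4, -2.3]
width: 0.0204
grip_force: 60.0
time_s: 18.18
tcp_pos: [0.4268, -0.1304, 0.2267]
tcp_rot: [[0.863, 0.505, -0.002], [0.505, -0.863, 0.001], [-0.001, -0.002, -1.0]]
ft_force: [1.5, 0.4, -2.9]
width: 0.0201
grip_force: 60.0
time_s: 18.6
tcp_pos: [0.4038, -0.3087, 0.2265]
tcp_rot: [[0.863, 0.504, -0.002], [0.504, -0.863, 0.002], [-0.001, -0.002, -1.0]]
ft_force: [1.1, 0.1, -3.3]
width: 0.0202
grip_force: 60.0
time_s: 19.02
tcp_pos: [0.402, -0.3249, 0.2263]
tcp_rot: [[0.998, 0.069, -0.002], [0.069, -0.998, 0.002], [-0.002, -0.002, -1.0]]
ft_force: [0.1, -0.7, -2.0]
width: 0.02
grip_force: 60.0
time_s: 19.43
tcp_pos: [0.4022, -0.3247, 0.2265]
tcp_rot: [[0.927, -0.375, -0.002], [-0.375, -0.927, 0.002], [-0.002, -0.001, -1.0]]
ft_force: [0.3, -1.1, -2.7]
width: 0.0205
grip_force: 60.0
t 19.43 tcp [ 0.4022 -0.3247  0.2265] shift cm (tool) [1.12 3.41 7.65] az -0.0 w 0.0205 q [-46.  17.  89.  -0.  74.  67.]
[([307.5, 200.9], 0.64), ([258.1, 177.8], 0.63), ([369.8, 154.0], 0.53), ([285.9, 153.0], 0.51), ([327.0, 182.9], 0.49), ([358.2, 152.2], 0.42)] [337.16752033 177.61358019]
[([334.7, 153.8], 0.57)] [339.84187701 152.14226297]
[([144.0, 222.1], 0.78), ([371.7, 238.0], 0.34)] [374.49365343 239.90563593]
```

View pics/s.png

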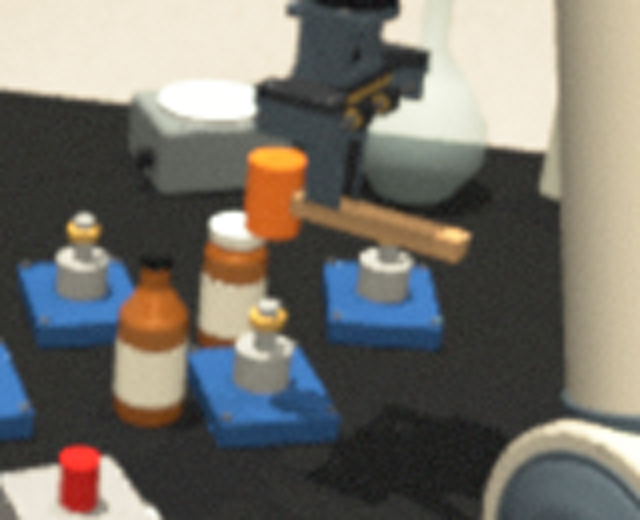

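The plunger cap is at (267,302) in the crop, where I predicted it. The head is still about 3.5 cm short of it, so I'll align it, go down partway and check.

```bash
python3 -m pendant '[[[0.6,1.7,1,0,0,0,255],[0.5,1.7,2,0,0,0,255],[0,0,2.5,0,0,0,255],[0,0,1.5,0,0,0,255],[0,0,0,0,0,0,255]]]'
python3 -m pendant '[[[0,0,0,0,0,0,255],[0,0,0,0,0,0,255]]]'
python3 - <<'E'
from mv import *
to((.3996,-.3604,.101),68)
im=imaging.get_image("side");cv2.imwrite("pics/s2.png",cv2.resize(im[120:230,290:400],None,fx=4,fy=4,interpolation=2)[:,:,::-1])
E
```

```text
time_s: 20.05
tcp_pos: [0.3991, -0.3597, 0.1549]
tcp_rot: [[0.93, -0.368, -0.004], [-0.368, -0.93, 0.004], [-0.005, -0.002, -1.0]]
ft_force: [-0.7, 0.6, -3.7]
width: 0.0203
grip_force: 60.0
time_s: 20.22
tcp_pos: [0.401, -0.3614, 0.159]
tcp_rot: [[0.93, -0.368, 0.001], [-0.368, -0.93, -0.001], [0.001, 0.001, -1.0]]
ft_force: [-0.4, -1.3, -2.1]
width: 0.0204
grip_force: 60.0
t 20.22 tcp [ 0.401  -0.3614  0.159 ] shift cm (tool) [-0.17 -0.04  5.8 ] az 0.4 w 0.0204 q [-48.  23.  91.  -0.  65.  63.]
```

View pics/s2.png

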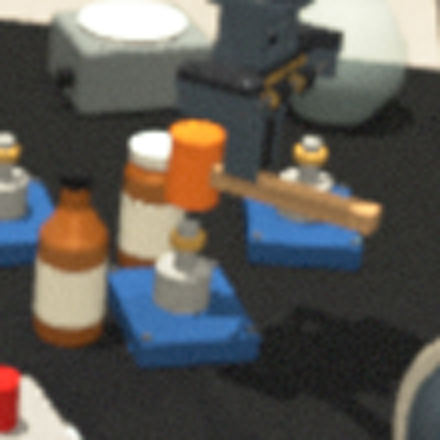

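The head at (195,165) is directly above the plunger cap at (188,225). I'll strike now, then press through to the stop watching the force.

```bash
python3 -m pendant '[[[-0.1,0,1,0,0,0,255],[0,0,1.8,0,0,0,255],[0,0,1.9,0,0,0,255]]]'
python3 -m pendant '[[[0,0,0.3,0,0,0,255],[0,0,0.2,0,0,0,255]]]'
python3 -m pendant '[[[0,0,0.2,0,0,0,255],[0,0,0.1,0,0,0,255]]]'
```

```text
time_s: 20.52
tcp_pos: [0.4006, -0.3616, 0.1124]
tcp_rot: [[0.929, -0.369, 0.003], [-0.369, -0.929, -0.003], [0.004, 0.002, -1.0]]
ft_force: [-2.0, -0.4, 3.5]
width: 0.0201
grip_force: 60.0
time_s: 20.68
tcp_pos: [0.4002, -0.3613, 0.1069]
tcp_rot: [[0.929, -0.369, 0.001], [-0.369, -0.929, -0.001], [0.001, 0.001, -1.0]]
ft_force: [-1.2, 0.2, 4.5]
width: 0.0203
grip_force: 60.0
time_s: 20.85
tcp_pos: [0.4001, -0.3612, 0.1042]
tcp_rot: [[0.929, -0.369, 0.001], [-0.369, -0.929, -0.001], [0.002, 0.001, -1.0]]
ft_force: [-1.5, 0.3, 4.7]
width: 0.0204
grip_force: 60.0
```

```bash
python3 -m pendant '[[[0,0,0.2,0,0,0,255],[0,0,0.1,0,0,0,255],[0,0,0,0,0,0,255]]]'
python3 -m pendant '[[[0,0,0.2,0,0,0,255],[0,0,0.1,0,0,0,255],[0,0,0,0,0,0,255]]]'
```

```text
time_s: 21.1
tcp_pos: [0.4, -0.3611, 0.101]
tcp_rot: [[0.929, -0.37, 0.001], [-0.37, -0.929, -0.001], [0.001, 0.001, -1.0]]
ft_force: [-2.5, -1.0, 6.1]
width: 0.0203
grip_force: 60.0
time_s: 21.35
tcp_pos: [0.3992, -0.3608, 0.0985]
tcp_rot: [[0.929, -0.369, -0.0], [-0.369, -0.929, -0.001], [-0.0, 0.001, -1.0]]
ft_force: [-10.8, 2.4, 22.8]
width: 0.0203
grip_force: 60.0
```

The force rose sharply to 23 N, so the plunger is on its stop. I'll lift off and look at the mallet's tilt in the grip.

```bash
python3 -m pendant '[[[0,0,-1,0,0,0,255],[0,0,-2.5,0,0,0,255],[0,0,-3,0,0,0,255],[0,0,-3.5,0,0,0,255],[0,0,-3,0,0,0,255]]]'
python3 -m pendant '[[[0,0,0,0,0,0,255],[0,0,0,0,0,0,255]]]'
python3 - <<'E'
from mv import *
to((.4951,.3887,.23),-59.7)
o=bot.get_obs();p=np.array(o["tcp_pos"]);R=np.array(o["tcp_rot"])
for n in("side",):
  im=imaging.get_image(n)
  for s in(0,.08): # level model: handle axis is at grasp pt, which sat at tcp+.017 up
    a=p+[0,0,.017]; mx=-R[:,0]*-1
    for e in(-.13,.055): print(e,proj(n,a+R[:,0]*e).round(1))
    break
  cv2.imwrite("pics/s3.png",cv2.resize(im[90:230,290:430],None,fx=4,fy=4,interpolation=2)[:,:,::-1])
E
```

```text
time_s: 21.77
tcp_pos: [0.3996, -0.3604, 0.2296]
tcp_rot: [[0.929, -0.369, 0.001], [-0.369, -0.929, -0.0], [0.001, 0.0, -1.0]]
ft_force: [0.8, -1.0, -3.2]
width: 0.0202
grip_force: 60.0
time_s: 21.93
tcp_pos: [0.4003, -0.3612, 0.2288]
tcp_rot: [[0.929, -0.369, 0.002], [-0.369, -0.929, -0.003], [0.003, 0.001, -1.0]]
ft_force: [-0.4, -0.1, -4.9]
width: 0.0201
grip_force: 60.0
t 21.93 tcp [ 0.4003 -0.3612  0.2288] shift cm (tool) [-18.89 -73.19  -0.29] az -52.0 w 0.0201 q [-48.  19.  86.   0.  75.  63.]
-0.13 [386.8 157.1]
0.055 [340.5 143.6]
```

View pics/s3.png

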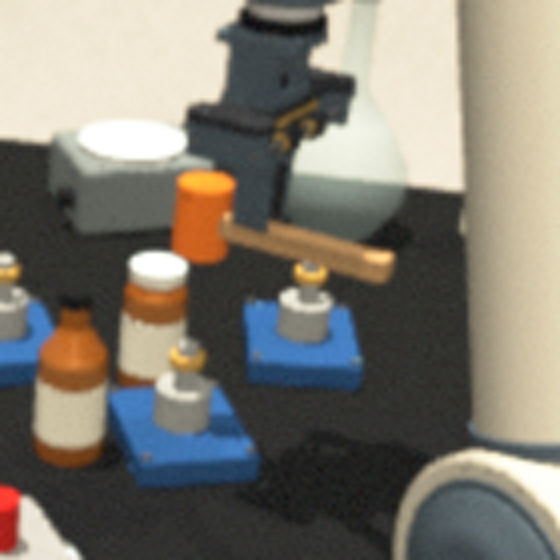

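The mallet is still level: the handle end is at (388,265) against a predicted (387,268). The plunger is up again at (187,345). That makes 12 pictures viewed, over the 10 allowed, so I'll use numbers only from here. I'll carry the mallet back.

```bash
python3 -m pendant '[[[0,0,0,0,0,-6.5,255],[0,0,0,0,0,-6.5,255],[0,0,0,0,0,-6.5,255],[0,0,0,0,0,-6.5,255],[0,0,0,0,0,-6.5,255]]]'
python3 -m pendant '[[[0,0,0,0,0,-6.5,255],[0,0,0,0,0,-6.5,255],[0,0,0,0,0,-6.5,255],[0,0,0,0,0,0,255]]]'
python3 -m pendant '[[[1.1,-1.42,0,0,0,0,255],[2.2,-2.85,0,0,0,0,255],[2.2,-2.85,0,0,0,0,255],[2.2,-2.85,0,0,0,0,255],[2.2,-2.85,0,0,0,0,255]]]'
python3 -m pendant '[[[2.2,-2.85,0,0,0,0,255],[2.2,-2.85,0,0,0,0,255],[2.2,-2.85,0,0,0,0,255],[2.2,-2.85,0,0,0,0,255],[2.2,-2.85,0,0,0,0,255]]]'
python3 -m pendant '[[[2.2,-2.85,0,0,0,0,255],[2.2,-2.85,0,0,0,0,255],[2.2,-2.85,0,0,0,0,255],[2.2,-2.85,0,0,0,0,255],[2.2,-2.85,0,0,0,0,255]]]'
python3 -m pendant '[[[2.2,-2.85,0,0,0,0,255],[2.2,-2.85,0,0,0,0,255],[2.2,-2.85,0,0,0,0,255],[1.1,-1.42,0,0,0,0,255],[0,0,0,0,0,0,255]]]'
python3 - <<'E'
from mv import *
to((.4951,.3887,.028),-59.7)
E
```

```text
time_s: 22.4
tcp_pos: [0.399, -0.3598, 0.2252]
tcp_rot: [[0.981, 0.193, -0.002], [0.193, -0.981, 0.003], [-0.002, -0.003, -1.0]]
ft_force: [-0.5, -0.1, -3.7]
width: 0.0202
grip_force: 60.0
time_s: 22.73
tcp_pos: [0.399, -0.3599, 0.2254]
tcp_rot: [[0.86, 0.51, -0.002], [0.51, -0.86, 0.002], [-0.001, -0.003, -1.0]]
ft_force: [-0.3, -0.4, -3.3]
width: 0.0202
grip_force: 60.0
time_s: 23.15
tcp_pos: [0.4197, -0.1982, 0.226]
tcp_rot: [[0.866, 0.5, -0.002], [0.5, -0.866, 0.001], [-0.001, -0.002, -1.0]]
ft_force: [1.5, 0.4, -2.3]
width: 0.0201
grip_force: 60.0
time_s: 23.57
tcp_pos: [0.4427, -0.0197, 0.2262]
tcp_rot: [[0.866, 0.501, -0.002], [0.501, -0.866, 0.0], [-0.001, -0.001, -1.0]]
ft_force: [0.6, -0.3, -3.1]
width: 0.0202
grip_force: 60.0
time_s: 23.98
tcp_pos: [0.4657, 0.1588, 0.2261]
tcp_rot: [[0.866, 0.501, -0.002], [0.501, -0.866, -0.0], [-0.002, -0.001, -1.0]]
ft_force: [1.6, -0.1, -2.7]
width: 0.0205
grip_force: 60.0
time_s: 24.4
tcp_pos: [0.4822, 0.2853, 0.2255]
tcp_rot: [[0.864, 0.503, -0.002], [0.503, -0.864, 0.0], [-0.001, -0.001, -1.0]]
ft_force: [-1.3, 0.4, -4.1]
width: 0.0203
grip_force: 60.0
t 24.4 tcp [0.4822 0.2853 0.2255] shift cm (tool) [ 6.34 -8.26 19.75] az -0.1 w 0.0203 q [24. 21. 83.  0. 76. 84.]
```

```bash
python3 -m pendant '[[[2,-2.6,0,0,0,0,255],[2,-2.6,0,0,0,0,255],[1.5,-2,0,0,0,0,255],[0.8,-1.05,0,0,0,0,255],[0,0,0,0,0,0,255]]]'
python3 -m pendant '[[[0,0,2,0,0,0,255],[0,0,3,0,0,0,255],[0,0,3,0,0,0,255],[0,0,2,0,0,0,255],[0,0,0,0,0,0,255]]]'
python3 -m pendant '[[[0,0,0,0,0,0,255],[0,0,0,0,0,0,255],[0,0,0,0,0,0,255]]]'
python3 - <<'E'
from mv import *
to((.4951,.3887,.028),-59.7)
to((.4951,.3887,.028),-59.7)
E
```

```text
time_s: 24.82
tcp_pos: [0.4951, 0.3866, 0.2257]
tcp_rot: [[0.864, 0.503, -0.001], [0.503, -0.864, -0.0], [-0.001, -0.0, -1.0]]
ft_force: [-0.7, -0.6, -3.7]
width: 0.0205
grip_force: 60.0
time_s: 25.23
tcp_pos: [0.4929, 0.382, 0.1224]
tcp_rot: [[0.865, 0.502, -0.007], [0.502, -0.865, -0.005], [-0.008, 0.001, -1.0]]
ft_force: [-1.2, -0.5, -3.7]
width: 0.0203
grip_force: 60.0
time_s: 25.48
tcp_pos: [0.4964, 0.3852, 0.1288]
tcp_rot: [[0.864, 0.504, 0.002], [0.504, -0.864, 0.001], [0.002, -0.0, -1.0]]
ft_force: [-0.4, 0.5, -2.5]
width: 0.0203
grip_force: 60.0
t 25.48 tcp [0.4964 0.3852 0.1288] shift cm (tool) [ 0.04 -0.37 10.08] az -0.0 w 0.0203 q [32. 32. 81. -0. 67. 92.]
t 25.48 tcp [0.4964 0.3852 0.1288] shift cm (tool) [ 0.04 -0.37 10.08] az -0.0 w 0.0203 q [32. 32. 81. -0. 67. 92.]
```

```bash
python3 -m pendant '[[[0,-0.37,2,0,0,0,255],[0,0,2,0,0,0,255],[0,0,1,0,0,0,255],[0,0,0,0,0,0,255],[0,0,0,0,0,0,255]]]'
python3 -m pendant '[[[0,0,0,0,0,0,255],[0,0,0,0,0,0,255],[0,0,0,0,0,0,255]]]'
python3 - <<'E'
from mv import *
to((.4951,.3887,.028),-59.7)
E
```

```text
time_s: 25.9
tcp_pos: [0.494, 0.3882, 0.0777]
tcp_rot: [[0.863, 0.504, 0.0], [0.504, -0.863, 0.0], [0.0, 0.0, -1.0]]
ft_force: [0.5, -0.6, -2.8]
width: 0.0206
grip_force: 60.0
time_s: 26.15
tcp_pos: [0.4942, 0.3885, 0.078]
tcp_rot: [[0.863, 0.505, 0.001], [0.505, -0.863, 0.001], [0.002, -0.0, -1.0]]
ft_force: [0.5, -0.4, -2.9]
width: 0.0198
grip_force: 60.0
t 26.15 tcp [0.4942 0.3885 0.078 ] shift cm (tool) [0.08 0.03 5.  ] az 0.0 w 0.0198 q [33. 35. 83.  0. 61. 92.]
```

```bash
python3 -m pendant '[[[0.1,0,1.2,0,0,0,255],[0,0,1.2,0,0,0,255],[0,0,1,0,0,0,255],[0,0,0.6,0,0,0,255],[0,0,0.3,0,0,0,255]]]'
python3 -m pendant '[[[0,0,0.3,0,0,0,255],[0,0,0.2,0,0,0,255],[0,0,0,0,0,0,255],[0,0,0,0,0,0,255]]]'
```

```text
time_s: 26.57
tcp_pos: [0.4937, 0.3881, 0.0322]
tcp_rot: [[0.863, 0.505, -0.002], [0.505, -0.863, -0.001], [-0.002, 0.0, -1.0]]
ft_force: [-0.7, 0.3, -2.5]
width: 0.0203
grip_force: 60.0
time_s: 26.9
tcp_pos: [0.4946, 0.3888, 0.0292]
tcp_rot: [[0.863, 0.505, 0.0], [0.505, -0.863, 0.0], [0.0, -0.0, -1.0]]
ft_force: [-0.1, 0.3, -3.5]
width: 0.0203
grip_force: 60.0
```

```bash
python3 -m pendant '[[[0,0,0.1,0,0,0,255],[0,0,0,0,0,0,255],[0,0,0,0,0,0,255]]]'
python3 -m pendant '[[[0,0,0.1,0,0,0,255],[0,0,0,0,0,0,255],[0,0,0,0,0,0,255]]]'
```

```text
time_s: 27.15
tcp_pos: [0.4946, 0.3888, 0.0282]
tcp_rot: [[0.863, 0.505, 0.0], [0.505, -0.863, 0.0], [0.0, -0.0, -1.0]]
ft_force: [-0.0, 0.3, -3.6]
width: 0.0204
grip_force: 60.0
time_s: 27.4
tcp_pos: [0.4945, 0.3889, 0.0278]
tcp_rot: [[0.863, 0.505, 0.0], [0.505, -0.863, 0.0], [0.001, -0.0, -1.0]]
ft_force: [-3.1, -0.7, 9.1]
width: 0.0202
grip_force: 60.0
```

Contact with the base came at the height where I picked it up. I'll release and rise.

```bash
python3 -m pendant '[[[0,0,0,0,0,0,0],[0,0,0,0,0,0,0],[0,0,0,0,0,0,0],[0,0,0,0,0,0,0],[0,0,0,0,0,0,0]]]'
python3 -m pendant '[[[0,0,0,0,0,0,0],[0,0,0,0,0,0,0],[0,0,0,0,0,0,0],[0,0,0,0,0,0,0],[0,0,0,0,0,0,0]]]'
python3 -m pendant '[[[0,0,-1,0,0,0,0],[0,0,-2,0,0,0,0],[0,0,-3,0,0,0,0],[0,0,-3,0,0,0,0],[0,0,-3,0,0,0,0]]]'
python3 -m pendant '[[[0,0,-3,0,0,0,0],[-3,0,-3,0,0,0,0],[-4,0,0,0,0,0,0],[-4,0,0,0,0,0,0],[-1,0,0,0,0,0,0]]]'
python3 -m pendant '[[[0,0,0,0,0,0,0],[0,0,0,0,0,0,0],[0,0,0,0,0,0,0],[0,0,0,0,0,0,0]]]'
python3 - <<'E'
from mv import *
t=np.radians(30.3);h=np.array([.4745+.08*np.cos(t),.3775+.08*np.sin(t),.01])
for n in("side","top"):
    imaging.get_image(n)
    for q,z in(("mallet",.08),("rest",.01),("mallet_grip",0),("rest_home",0)):
        print(n,q,[(np.round(d["xy"],1).tolist(),round(d["confidence"],2)) for d in imaging.tip_of(n,q)[:2]])
    for q in("mallet","cover","wash_bottle","beaker","amber_bottle","amber_jar"): print(n,q,[(np.round(d["extent"]).tolist(),round(d["confidence"],2)) for d in imaging.spot_in(n,q)[:1]])
    print("home",proj(n,h))
print([rect("top",d["pixels"],.08) for d in imaging.cut_out("top","mallet")[:1]])
to((0,0,0))
E
```

```text
time_s: 27.82
tcp_pos: [0.4946, 0.3887, 0.027]
tcp_rot: [[0.863, 0.505, 0.0], [0.505, -0.863, 0.0], [0.0, 0.0, -1.0]]
ft_force: [0.7, -0.4, 0.7]
width: 0.0505
grip_force: 0.0
time_s: 28.23
tcp_pos: [0.4945, 0.3887, 0.027]
tcp_rot: [[0.863, 0.505, -0.0], [0.505, -0.863, 0.0], [-0.0, -0.0, -1.0]]
ft_force: [-0.1, -0.4, 0.1]
width: 0.0838
grip_force: 0.0
time_s: 28.65
tcp_pos: [0.4943, 0.3885, 0.1491]
tcp_rot: [[0.863, 0.505, 0.0], [0.505, -0.863, 0.0], [0.0, -0.0, -1.0]]
ft_force: [0.8, 0.8, -0.3]
width: 0.091
grip_force: 0.0
time_s: 29.07
tcp_pos: [0.3864, 0.3256, 0.2073]
tcp_rot: [[0.863, 0.505, -0.002], [0.505, -0.863, -0.001], [-0.002, 0.0, -1.0]]
ft_force: [1.7, 0.7, 0.4]
width: 0.0912
grip_force: 0.0
time_s: 29.4
tcp_pos: [0.3924, 0.3289, 0.2066]
tcp_rot: [[0.863, 0.504, 0.001], [0.504, -0.863, 0.0], [0.001, -0.0, -1.0]]
ft_force: [-0.4, 0.3, 0.9]
width: 0.0914
grip_force: 0.0
side mallet []
side rest [([273.5, 349.8], 0.58), ([335.3, 203.6], 0.27)]
side mallet_grip [([304.6, 201.3], 0.72), ([278.8, 335.2], 0.69)]
side rest_home [([242.1, 354.8], 0.85)]
side mallet [([232.0, 319.
[... 252 characters left out ...]
 []
home [243.41235006 352.8337624 ]
top mallet [([144.6, 219.1], 0.69)]
top rest [([161.1, 238.8], 0.79)]
top mallet_grip [([156.3, 233.4], 0.9)]
top rest_home [([145.2, 215.9], 0.98)]
top mallet [([134.0, 210.0, 159.0, 241.0], 0.93)]
top cover [([243.0, 198.0, 287.0, 238.0], 0.81)]
top wash_bottle [([176.0, 226.0, 196.0, 244.0], 0.8)]
top beaker [([235.0, 170.0, 247.0, 189.0], 0.53)]
top amber_bottle [([339.0, 198.0, 364.0, 222.0], 0.91)]
top amber_jar [([388.0, 214.0, 412.0, 234.0], 0.74)]
home [147.62113433 218.61337185]
[(array([519.8, 387.1]), array([125.7,  61.1]), 41.5)]
t 30.55 tcp [0.3913 0.3284 0.2065] shift cm (tool) [-50.36   8.61  20.65] az 0 w 0.091 q [33. 18. 91.  0. 71. 93.]
```

```bash
python3 - <<'E'
from mv import *
def org(im,c):
    h=cv2.cvtColor(im,cv2.COLOR_RGB2HSV);m=(h[...,0]>5)&(h[...,0]<15)&(h[...,1]>200)&(h[...,2]>150);z=np.zeros_like(m);z[c]=m[c];y,x=np.nonzero(z);return x.mean().round(2),y.mean().round(2),len(x)
c=(slice(315,380),slice(215,270))
a=cv2.imread("pics/side0.png")[:,:,::-1].copy();b=imaging.get_image("side");print(org(a,c),org(b,c))
d=np.abs(a.astype(int)-b).sum(2)[325:380,215:335]>90;y,x=np.nonzero(d);print(len(x),(x.min()+215,x.max()+215,y.min()+325,y.max()+325) if len(x) else "")
c=(slice(200,232),slice(128,162));print(org(cv2.imread("pics/top0.png")[:,:,::-1].copy(),c),org(imaging.get_image("top"),c))
E
```

```text
(np.float64(243.51), np.float64(350.32), 360) (np.float64(243.9), np.float64(349.93), 355)
119 (np.int64(234), np.int64(321), np.int64(325), np.int64(359))
(np.float64(nan), np.float64(nan), 0) (np.float64(146.0), np.float64(224.0), 1)<stdin>:3: RuntimeWarning: Mean of empty slice.
  ret = ret.dtype.type(ret / rcount)
```

The mallet head is back within about 0.5 px of where it started. I'll hand the job in.

```bash
python3 -c "
from plant import bot;print(bot.close_job())"
```

```text
the job is handed in; nothing more can be done
None
```

I handed the job in without seeing a verdict: the cover is flat in the tray, the plunger was struck and pressed to its stop, and the mallet is back in its rest about 0.5 px from its start image, though I viewed 12 pictures against the limit of 10.

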